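# Prime the gas line of the open range with the key switch

## Task

Of the two gas cocks on the steel console one is open: its lever lies along its pipe, while the other lever stands across. Take the key from its stand, push it fully home into the key switch in line with the open cock (the pins are stiff: wiggle the key if it sticks), turn it clockwise, seen from above, a quarter turn until it stops, and finish while still gripping the key and holding it turned against its spring. Do not turn the other switch, and leave the bowl, the jar and the spatula where they are.

Things in the scene. Friction and masses are not known exactly. Their poses are not given: they have to be found in the camera images.
- key: Key, 40 to 85 g, upright, tip down. Origin at the tip, z up, x across the blade, y through its thickness; same after half a turn. From the tip up: wedge (6 x 1.6 mm growing over 8 mm), steel blade 14 x 5 mm to 26 mm, round neck 4.8 mm to 34, collar 22 mm wide from 34 to 38, shank, black bow from 42 to 86. Fully home the collar's underside lies on the console's plate, the tip 34 mm below it.
- key_bow (a point): Centre of the key's flat black bow (34 mm wide along x, 9 mm thick along y, 44 mm high), 64 mm above the key's tip: grip it across its thickness. Axes as the key's.
- stand: Fixed grey key stand, block 64 x 50 mm, 40 mm high, on a base plate 80 x 66 x 4 mm; origin under its centre on the counter. An upright slot 16 x 7 mm (long along x) goes through it; the key starts in it, axes as the stand's, collar on the block's top (tip 6 mm above the counter), and lifts straight out.
- console: Fixed steel gas console, 200 (x) x 280 (y) x 70 mm (z), origin under its centre on the counter, x away from the robot, y to the left. On its flat top two key switches, at x -55 mm, y +75 and -75 mm; behind each, in line, a copper pipe (16 mm thick, along x, axis 14 mm above the top) with a brass gas cock at x +45 mm.
- lock_left (a point): Axis of the left (+y of the console) key switch at the top plate (70 mm above the counter); axes as the console's. Flush brass square 34 x 34 mm; slot 15.6 mm (along x) x 6.6 mm through the 5 mm plate, going on in the plug below. Two stiff spring pins stand 3 mm into it, 15 and 23 mm down, at opposite ends; the key tip pushes them aside with 8 to 18 N: press on, rock the key a few degrees if it sticks.
- lock_right (a point): Axis of the right (-y of the console) key switch at the top plate (70 mm above the counter); axes as the console's. Flush brass square 34 x 34 mm; slot 15.6 mm (along x) x 6.6 mm through the 5 mm plate, going on in the plug below. Two stiff spring pins stand 3 mm into it, 15 and 23 mm down, at opposite ends; the key tip pushes them aside with 8 to 18 N: press on, rock the key a few degrees if it sticks.
- plug_left (a joint): Plug of the left key switch: 0 at rest (slot along the console's x), grows clockwise seen from above, stop at 1.70 rad. A spring (0.06 N m/rad, 0.1 N m at a quarter turn) turns it back when let go. The plate lets the key turn only when fully home. The key has about 0.1 rad of play in it, so turn on gently to the stop.
- plug_right (a joint): Plug of the right key switch: 0 at rest (slot along the console's x), grows clockwise seen from above, stop at 1.70 rad. A spring (0.06 N m/rad, 0.1 N m at a quarter turn) turns it back when let go. The plate lets the key turn only when fully home. The key has about 0.1 rad of play in it, so turn on gently to the stop.
- cock_inline: The open gas cock, fixed: brass block 26 mm, steel lever 14 mm wide, 38 mm above the console's top, reaching 70 mm from the pivot along the pipe (away from the robot). Origin under the block on the console's top, 100 mm behind its key switch. It is behind the left or the right switch.
- cock_across: The shut gas cock, fixed: the same, but its lever reaches 70 mm across the pipe (to the left). It is behind the other switch.
- bowl: Steel bowl, 130 mm wide, 55 mm high, bystander; origin under its centre.
- jar: Glass jar with steel cap, 60 mm wide, 85 mm high, bystander; origin under its centre.
- spatula: Spatula lying on the counter, bystander; lies along its x.
There are look-alikes about, which are no part of the job. Leave any pink look-alike of the key alone.

How it is judged:
By the outcome, as a careful person would: the job done as asked, in the order asked, and still so for the second after the job is handed in, while the arm keeps its last pose, push and grip.
It also fails if it takes over 45 s, if anything falls off the work surface, if the arm or the gripper's body presses on something with over 40 N, if the wrist force passes 120 N, or if a joint passes its speed limit or range.

## Robot

A 6-joint arm with a two-finger parallel gripper is mounted at the origin on the work surface. World frame = base frame: x ahead of the robot, y to its left, z up, the work surface at z = 0. Lengths are in m, angles in rad, forces in N, time in s.
With the tool pointing down it reaches from about 0.3 to 0.875 m from the base axis. Payload 6.4 kg.
Tool frame: the origin (TCP) lies between the finger pads; the fingertips stand ahead of it and the grasp point (between the pads) lies 6 mm ahead of it (arm.nose_length is the z of the fingertips in the tool frame, in m); z points along the fingers, y is the line along which they close (so a half turn about z gives the same grasp; the last joint's range is limited). The gripper opens to 85 mm and grips with 20 to 120 N. Pads are 22 mm wide; open, the fingers measure 114 mm over their backs; the gripper's body (76 mm by 85 mm) begins 54 mm behind the grasp point. The pads swing forward as they close: fully open they stand 13 mm farther back than shut.
Start: joints at [-0.206, 0.181, 1.607, -0, 1.354, -0.206], TCP at [0.575, 0, 0.256] pointing down, gripper open.
Joint ranges: [-2.99, 2.99], [-0.89, 2.07], [0.3, 2.58], [-1.14, 4.28], [0, 2.63], [-3.12, 3.12]. Speed limits (rad/s): [2.57, 2.57, 3.01, 3.14, 3.14, 3.14].

## Interface

Orientations are given as [roll, pitch, yaw] about the fixed x, y, z axes, in that order (R = Rz(yaw) Ry(pitch) Rx(roll)).
In Python, from plant import arm gives the robot as it stands.
- The arm moves only by the tool send_rows, never from a script. Its argument "steps" is a list of rows, each a list of 3 entries, a list of its own where there are three numbers: the turn, a rotation vector about the tool's x, y, z in degrees, then the shift along the tool's x, y, z in units of 30 mm (1.0 is 30 mm), then the finger opening in mm, from 0 to 85.4. In form: [[[wx, wy, wz], [tx, ty, tz], grip], ...]. A call has 1 to 12 rows; each row shifts and turns the commanded pose from where the row before left it, along the tool's axes as they then stand; what a row does not reach is not made up. A row lasts 1/12 s, in which the tool goes at most 41.7 mm and 7.16 degrees, less where a joint would pass 70% of its speed; a pose out of reach is approached as far as the arm can. A call is refused whole if a number of a shift passes 1 or a number of a turn 7.16, either way. A call with a gripper value outside its range is refused whole. The fingers move at their own pace and stop on an object; "newtons" is the grip in N (left out, the last holds). Time passes only in rows, so rows that do not move let the fingers close. It gives the time, the measured TCP pose, the force, the opening and the grip force at its end, in the units of the state.
- arm.get_obs(): the state, without advancing time (a new reading comes with each control period).
- arm.snapshot(name): name is "scene" or "side" or "wrist"; returns a dict with "color" (480x640x3 uint8, blue, green, red), "fx", "fy", "cx", "cy" (pixels), "R" (3x3) and "t" (3): a world point X has camera coordinates R X + t. Camera axes: x right, y down, z forward; pixel columns grow to the right and rows downward; lengths in m; the calibration is good to about 2 mm. A picture is of the moment at which its call begins. There is no depth.
- arm.hand_in(): hands the job in; it is judged then, once.
The state is a dict: "t": time; "qpos": joint angles; "joint_velocities": joint speeds; "joint_efforts": joint torques, N m; "ee_pos": TCP position; "tcp_rot": TCP orientation; "contact_force": force on the tool from outside, world axes, zero at the start; "wrist_torque": the same for the moment, N m; "width": finger opening in m; "grasp_force": force on a finger pad.
Only numpy, scipy, OpenCV 4.12 (cv2) and the standard library are available. Lean on these libraries where they do the work, as an engineer would, in place of code of your own. Each camera call takes 0.05 s, during which the arm holds its last target. There are 200 camera calls.

## Working session

There is one attempt and no reset: what is moved stays moved. The work goes in short steps, Python scripts to look and compute and a tool call to move; the robot and the scene stay as the last step left them, time stands still between calls to the robot, and variables do not carry over. Pictures are saved under pics/ and viewed, at most 10 in all, crops included, and the job is handed in when it is done.

Besides the shell and the picture viewer there is one more tool, called after "Request:" as name(argument=value, ...) on one line, values as JSON. send_rows: Moves the arm, as the interface text tells. Its arguments: {"type":"object","properties":{"steps":{"type":"array"},"newtons":{"type":"number"}},"required":["steps"]}

```bash
mkdir -p pics; ls; python3 - <<'E'
from plant import arm
import cv2,json
import numpy as np
for n in ["scene","side","wrist"]:
    s=arm.snapshot(n); cv2.imwrite(f"pics/{n}0.png",s["color"])
    np.savez(f"pics/{n}0.npz",**s)
    print(n,s["fx"],s["cx"],s["cy"],np.round(-s["R"].T@s["t"],3),np.round(s["R"],2).tolist())
print(arm.get_obs(),arm.nose_length)
E
```

```text
pics
scene 477.357118143138 324.2271085200932 239.14541577926659 [ 1.132 -0.446  0.848] [[0.49, 0.87, 0.01], [0.64, -0.36, -0.68], [-0.58, 0.34, -0.74]]
side 518.1193596121844 331.14123062155267 247.58044701556705 [0.3   0.666 0.753] [[-0.96, -0.29, 0.01], [-0.19, 0.63, -0.75], [0.21, -0.72, -0.66]]
wrist 413.4793662578024 322.3630106417025 249.1279604089042 [0.576 0.073 0.371] [[1.0, -0.0, -0.0], [0.0, -0.96, 0.29], [-0.0, -0.29, -0.96]]
{'t': 0.15, 'qpos': array([-2.06295844e-01,  1.81385242e-01,  1.60774460e+00,  7.62158613e-06,
        1.35379114e+00, -2.06290473e-01]), 'joint_velocities': array([ 0.0008469 , -0.00236252, -0.00341698, -0.00198383,  0.0008129 ,
        0.00122537]), 'joint_efforts': array([ 1.94259010e-03, -4.45260644e+01, -3.51692533e+01, -1.26067753e-04,
        5.82284134e-03,  2.14055274e-05]), 'ee_pos': array([5.74628264e-01, 9.99238698e-05, 2.55599026e-01]), 'tcp_rot': array([-3.14029402e+00, -2.79363312e-04,  1.57078913e+00]), 'contact_force': array([-0.58991789,  0.66057909,  0.47671417]), 'wrist_torque': array([-0.07048175,  0.00486121,  0.01263323]), 'grasp_force': 0.0, 'width': 0.08511694666445492} 0.025
```

View pics/scene0.png

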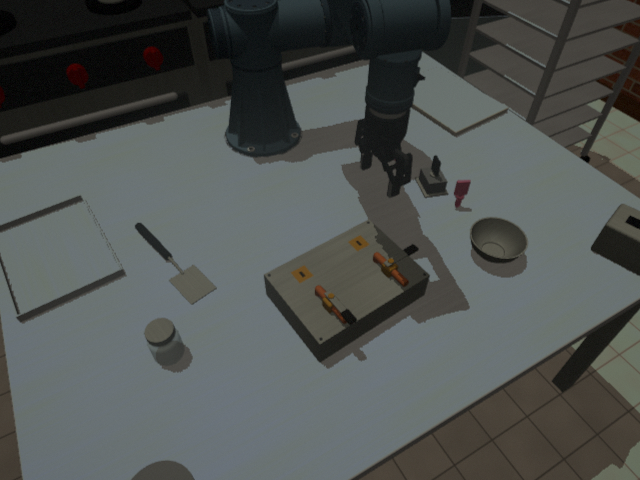

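View pics/side0.png

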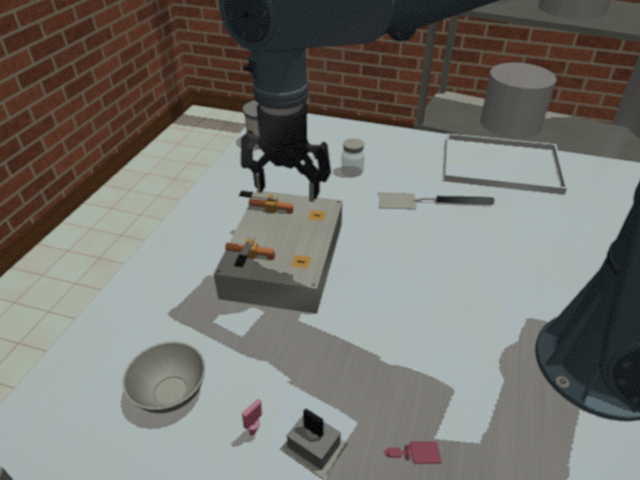

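The scene view shows that the right-hand cock, around (330,303), has its lever tip at (348,316), along the pipe. The left cock, around (390,268), has its tip at (411,249), across the pipe. In the side view the key stands in its stand at about (313,423), and the right switch is at about (317,215). So the target is lock_right.

```bash
cat > h.py <<'E'
import numpy as np, cv2
def load(f): return dict(np.load(f))
def ray(s,u,v):
    d=s["R"].T@np.array([(u-s["cx"])/s["fx"],(v-s["cy"])/s["fy"],1.]); return -s["R"].T@s["t"],d/np.linalg.norm(d)
def plane(s,u,v,z):
    c,d=ray(s,u,v); return c+d*(z-c[2])/d[2]
def tri(a,pa,b,pb):
    A=np.zeros((3,3));B=np.zeros(3);L=[]
    for s,p in((a,pa),(b,pb)):
        c,d=ray(s,*p);P=np.eye(3)-np.outer(d,d);A+=P;B+=P@c;L.append((c,P))
    x=np.linalg.solve(A,B); return x,max(np.linalg.norm(P@(x-c)) for c,P in L)
def blobs(m,roi=None,amin=15):
    m=m.astype(np.uint8)
    if roi: k=np.zeros_like(m);x0,y0,x1,y1=roi;k[y0:y1,x0:x1]=1;m=m*k
    n,l,st,ce=cv2.connectedComponentsWithStats(m)
    return [(ce[i],st[i],l==i) for i in range(1,n) if st[i,4]>=amin]
E
python3 - <<'E'
from h import *
np.set_printoptions(precision=4,suppress=True)
S=load("pics/scene0.npz");D=load("pics/side0.npz")
for n,s,roi,kr in(("scene",S,(260,220,400,300),(426,150,446,176)),("side",D,(280,200,340,280),(298,405,330,438))):
    hsv=cv2.cvtColor(s["color"],cv2.COLOR_BGR2HSV)
    m=(hsv[...,0]>10)&(hsv[...,0]<28)&(hsv[...,1]>150)&(hsv[...,2]>90)
    m=cv2.morphologyEx(m.astype(np.uint8),cv2.MORPH_CLOSE,np.ones((5,5)))
    for c,st,_ in blobs(m,roi): print(n,"lock",c,st[:5],plane(s,*c,.07))
    for c,st,l in blobs(hsv[...,2]<28,kr): print(n,"key",c,st)
E
python3 -c "
import cv2,numpy as np
a=cv2.imread('pics/scene0.png')[140:215,400:500];b=cv2.imread('pics/side0.png')[395:475,270:370]
f=lambda i:cv2.resize(i,(400,320),interpolation=cv2.INTER_CUBIC)
cv2.imwrite('pics/k1.png',np.clip(np.hstack([f(a),f(b)]).astype(float)*1.6,0,255))"
```

```text
scene lock [358.2697 242.6974] [349 236  19  14 152] [ 0.5632 -0.0264  0.07  ]
scene lock [383.2742 258.2581] [376 253  18  10  62] [ 0.627  -0.0037  0.07  ]
scene lock [301.5307 273.743 ] [292 266  20  16 179] [ 0.5793 -0.1756  0.07  ]
scene lock [395.25   272.5938] [390 268  10  11  32] [ 0.6714 -0.004   0.07  ]
scene lock [324.9737 294.2763] [317 286  17  14  76] [ 0.6482 -0.159   0.07  ]
scene key [435.3483 165.9663] [432 156   8  20  89]
side lock [284.7297 205.7027] [280 204  11   4  37] [ 0.6573 -0.1874  0.07  ]
side lock [316.3704 215.0247] [310 211  14   8  81] [ 0.5804 -0.1761  0.07  ]
side lock [300.5197 261.2047] [293 256  16  11 127] [ 0.5646 -0.0272  0.07  ]
side key [312.7908 423.3014] [304 411  18  25 282][ WARN:0@0.026] global loadsave.cpp:1063 imwrite_ Unsupported depth image for selected encoder is fallbacked to CV_8U.
```

View pics/k1.png

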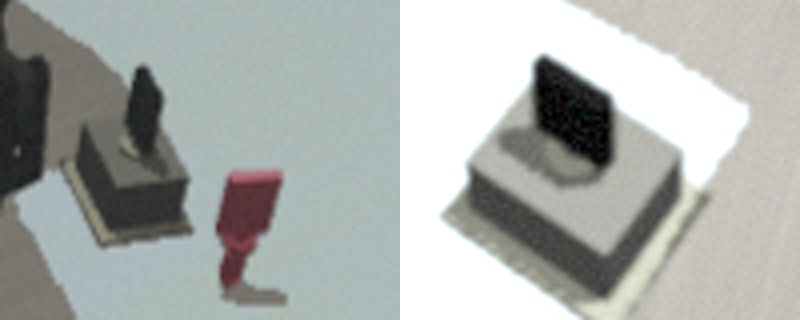

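The crop shows the black bow upright in its stand, with the stand block's top corners in the side half at about (470,165), (602,250) and (682,152). The pink look-alike stands to the right in the scene half.

```bash
python3 - <<'E'
from h import *
np.set_printoptions(precision=4,suppress=True)
S=load("pics/scene0.npz");D=load("pics/side0.npz")
print(tri(S,(435.3,165),D,(312.8,423.3)))
print(plane(D,312.8,423.3,.07),plane(S,435.3,165,.07))
f=lambda x,y,z:plane(D,270+(x-400)/4,395+y/4,z)
l,b,r=f(470,165,.04),f(602,250,.04),f(682,152,.04)
t0,t1=f(540,58,.092),f(610,95,.092)
for a in(b-l,r-b,t1-t0):print(np.linalg.norm(a),np.degrees(np.arctan2(a[1],a[0])))
print((l+r)/2)
E
```

```text
(array([0.4331, 0.2929, 0.0706]), np.float64(0.0011461907659287552))
[0.4341 0.2933 0.07  ] [0.4314 0.293  0.07  ]
0.05885043885477593 163.34204791563803
0.04772926386014085 -110.85924184373678
0.029004234268257458 166.82183401035226
[0.4324 0.2938 0.04  ]
```

Request:
send_rows(steps=[[[0, 0, 0], [0.8, -0.39, 0], 85], [[0, 0, 0], [0.8, -0.39, 0], 85], [[0, 0, 0], [0.8, -0.39, 0], 85], [[0, 0, 0], [0.8, -0.39, 0], 85], [[0, 0, 0], [0.8, -0.39, 0], 85], [[0, 0, 0], [0.8, -0.39, 0], 85], [[0, 0, 0], [0.8, -0.39, 0], 85], [[0, 0, 0], [0.8, -0.39, 0], 85], [[0, 0, 0], [0.8, -0.39, 0], 85], [[0, 0, 0], [0.8, -0.39, 0], 85], [[0, 0, 0], [0.8, -0.39, 0], 85], [[0, 0, 0], [0.8, -0.39, 0], 85]])

```text
t: 1.15
ee_pos: [0.4337, 0.289, 0.2561]
tcp_rot: [-3.141, 0.0, 1.571]
contact_force: [0.7, 1.2, -0.2]
width: 0.0847
grasp_force: 0.0
```

Request:
send_rows(steps=[[[0, 0, -7], [0, 0, 0], 60], [[0, 0, -7], [0, 0, 0], 60], [[0, 0, -7], [0, 0, 0], 60], [[0, 0, -7], [0, 0, 0], 60], [[0, 0, -7], [0, 0, 0], 60], [[0, 0, -7], [0, 0, 0], 60], [[0, 0, -7], [0, 0, 0], 60], [[0, 0, -7], [0, 0, 0], 60], [[0, 0, -7], [0, 0, 0], 60], [[0, 0, -7], [0, 0, 0], 60], [[0, 0, -5], [0, 0, 0.5], 60], [[0, 0, 0], [0, 0, 0.5], 60]])

```text
t: 2.15
ee_pos: [0.4351, 0.2882, 0.2267]
tcp_rot: [3.14, 0.002, 2.885]
contact_force: [0.5, -0.2, 0.2]
width: 0.0601
grasp_force: 0.0
```

```bash
cat >> h.py <<'E'
from scipy.spatial.transform import Rotation as Ro
def tool(o):
    R=Ro.from_euler("xyz",o["tcp_rot"]).as_matrix(); return R,o["ee_pos"]
E
python3 - <<'E'
from plant import arm
from h import *
np.set_printoptions(precision=4,suppress=True)
s=arm.snapshot("wrist"); cv2.imwrite("pics/w1.png",s["color"]);np.savez("pics/w1.npz",**s)
o=arm.get_obs();print(o["t"],o["ee_pos"],np.degrees(o["tcp_rot"]),o["qpos"],o["contact_force"],o["width"])
P=np.array([.433,.293,.07]);c=s["R"]@P+s["t"];print(s["fx"]*c[0]/c[2]+s["cx"],s["fy"]*c[1]/c[2]+s["cy"])
E
```

```text
2.2 [0.4331 0.2874 0.2227] [-179.8567   -0.1983  165.0497] [ 0.3572  0.0935  1.7758 -0.      1.2765 -0.9526] [-1.0014 -2.0888 -1.8085] 0.06017886208730668
327.58953927306686 230.4480295833652
```

View pics/w1.png

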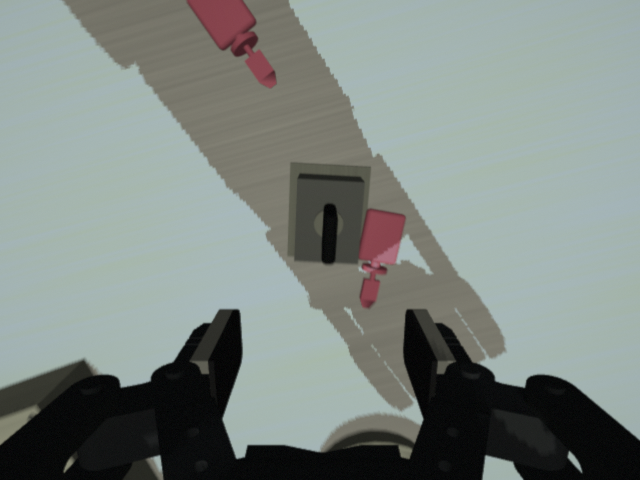

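The wrist view shows the key's bow at (329,233), running roughly vertically in the image. A pink look-alike is close by to its right at (383,240), so I'll check its clearance.

```bash
python3 - <<'E'
from h import *
np.set_printoptions(precision=4,suppress=True)
S=load("pics/scene0.npz");D=load("pics/side0.npz");W=load("pics/w1.npz")
print("pink bow",tri(W,(383,237),D,(252,410)),tri(S,(462,187),D,(252,410)),tri(W,(383,237),S,(462,187)))
print("pink tip",tri(W,(370,303),D,(253,432)),tri(S,(458,206),D,(253,432)))
g=cv2.cvtColor(W["color"],cv2.COLOR_BGR2GRAY)
for c,st,l in blobs(g<30,(305,190,352,275)):
    ys,xs=np.nonzero(l);v=cv2.fitLine(np.c_[xs,ys].astype(np.float32),cv2.DIST_HUBER,0,.01,.01).ravel()
    print(c,st,v)
    for yy in (st[1]+3,st[1]+st[3]-4): print(yy,xs[ys==yy].min(),xs[ys==yy].max())
    # top at z=.092: bottom end of blob is far-lower end of bow top
    a=plane(W,c[0]-v[0]/v[1]*14,c[1]-14,.092);b=plane(W,c[0]+v[0]/v[1]*24,c[1]+24,.092);d=a-b
    print(a,b,np.linalg.norm(d),np.degrees(np.arctan2(d[1],d[0])))
print("bow",plane(W,329,233,.07),plane(W,329,233,.092))
E
```

```text
pink bow (array([0.4721, 0.3275, 0.1158]), np.float64(0.03713737134271143)) (array([0.5282, 0.2985, 0.0674]), np.float64(0.0012722680490711339)) (array([0.4758, 0.3443, 0.0059]), np.float64(0.013977824859350155))
pink tip (array([0.522 , 0.308 , 0.0183]), np.float64(0.005147326430432306)) (array([0.5321, 0.2999, 0.0053]), np.float64(0.0012413856082064112))
[328.9896 233.4621] [322 204  15  59 766] [  0.0404  -0.9992 328.9979 233.2248]
207 324 335
259 322 334
[0.4211 0.297  0.092 ] [0.4448 0.2899 0.092 ] 0.02470801046216916 163.2800815878752
bow [0.435  0.2935 0.07  ] [0.4294 0.2945 0.092 ]
```

```bash
python3 - <<'E'
from plant import arm
from h import *
np.set_printoptions(precision=4,suppress=True)
W=load("pics/w1.npz")
a=plane(W,330,203.5,.048);b=plane(W,328,263.5,.092);d=a-b
print(a,b,(a+b)/2,np.linalg.norm(d[:2]),np.degrees(np.arctan2(d[1],d[0])))
p=plane(W,370,306,.003);q=plane(W,390,209,.005);print("pink",p,q,np.linalg.norm(p-q))
o=arm.get_obs();R,t=tool(o);print(o["ee_pos"],np.degrees(o["tcp_rot"]),R.T@((a+b)/2-t)/.03)
s=arm.snapshot("side");cv2.imwrite("pics/s2.png",s["color"][300:480,200:440].repeat(3,0).repeat(3,1))
E
```

```text
[0.4195 0.2986 0.048 ] [0.4487 0.2889 0.092 ] [0.4341 0.2937 0.07  ] 0.03074122978101923 161.6281932277996
pink [0.5264 0.3089 0.003 ] [0.4445 0.3443 0.005 ] 0.08935458074502596
[0.4331 0.2874 0.2227] [-179.8567   -0.1983  165.0497] [0.0046 0.2262 5.0902]
```

View pics/s2.png

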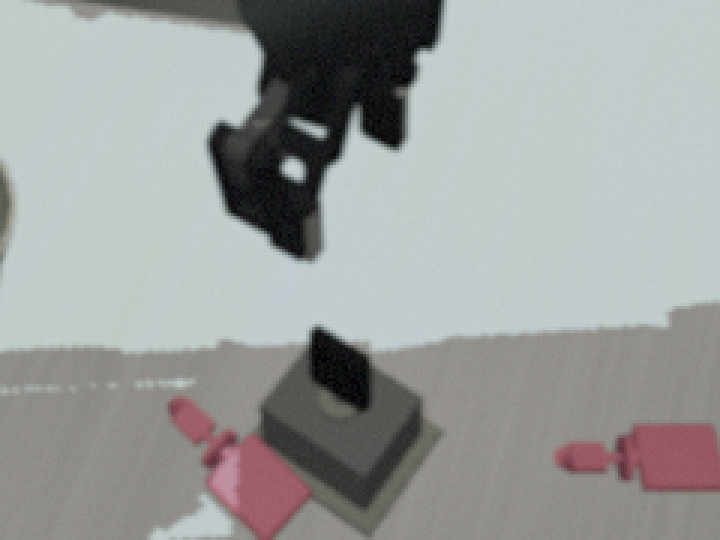

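The side view shows the pink look-alike lying flat beside the stand. It fell over by itself and is well below finger height. The key's bow is clear, so I'll go down to it.

Request:
send_rows(steps=[[[0, 0, 2], [0, 0.22, 0.6], 45], [[0, 0, 0], [0, 0, 0.9], 45], [[0, 0, 0], [0, 0, 0.9], 45], [[0, 0, 0], [0, 0, 0.9], 45], [[0, 0, 0], [0, 0, 0.8], 45], [[0, 0, 0], [0, 0, 0.5], 45], [[0, 0, 0], [0, 0, 0.2], 45], [[0, 0, 0], [0, 0, 0], 45], [[0, 0, 0], [0, 0, 0], 45]])

```text
t: 3.0
ee_pos: [0.4369, 0.2946, 0.0831]
tcp_rot: [3.141, 0.001, 2.845]
contact_force: [0.5, 0.1, 0.3]
width: 0.0448
grasp_force: 0.0
```

Request:
send_rows(steps=[[[0, 0, 0], [0, 0, 0], 5], [[0, 0, 0], [0, 0, 0], 5], [[0, 0, 0], [0, 0, 0], 5], [[0, 0, 0], [0, 0, 0], 5], [[0, 0, 0], [0, 0, 0], 5], [[0, 0, 0], [0, 0, 0], 5]], newtons=60)

```text
t: 3.5
ee_pos: [0.4369, 0.2941, 0.0834]
tcp_rot: [-3.141, 0.001, 2.845]
contact_force: [-1.4, -4.0, 6.6]
width: 0.0082
grasp_force: 59.7
```

```bash
python3 - <<'E'
from plant import arm
from h import *
np.set_printoptions(precision=4,suppress=True)
s=arm.snapshot("wrist"); cv2.imwrite("pics/w2.png",s["color"]);np.savez("pics/w2.npz",**s)
o=arm.get_obs();print(o["t"],o["ee_pos"],np.degrees(o["tcp_rot"]),o["qpos"],o["contact_force"],o["wrist_torque"],o["width"],o["grasp_force"])
E
```

```text
3.55 [0.4369 0.2941 0.0834] [-179.9898    0.0702  163.0085] [ 0.3674  0.3024  1.8509 -0.0011  0.9874 -0.9062] [-1.3952 -3.6976  6.6275] [-0.7494  0.2323  0.0125] 0.008240893241838118 59.66084182262421
```

View pics/w2.png

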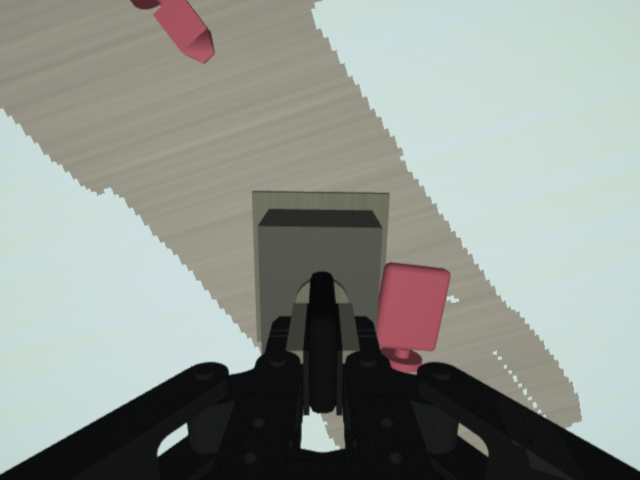

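The key is gripped with the bow between the pads: width 8.2 mm, force 60 N. I'll work out the key's offset in the tool from the stand's edge at (321.5,226), then lift.

```bash
python3 - <<'E'
from plant import arm
from h import *
np.set_printoptions(precision=4,suppress=True)
W=load("pics/w2.npz");o=arm.get_obs();R,t=tool(o)
e=plane(W,321.5,226,.04);l=plane(W,260,226,.04);r=plane(W,383,226,.04)
k=e-R[:,0]*.032;print(e,np.linalg.norm(r-l),k,"tool off mm",R.T@(k-t)*1e3, "edge dir in tool",R.T@(r-l))
E
```

```text
[0.4049 0.3039 0.04  ] 0.04859409096145298 [0.4355 0.2946 0.04  ] tool off mm [ 1.5781  0.0659 43.3399] edge dir in tool [-0.      0.0486 -0.    ]
```

Request:
send_rows(steps=[[[0, 0, 0], [0, 0, -0.3], 5], [[0, 0, 0], [0, 0, -0.6], 5], [[0, 0, 0], [0, 0, -0.8], 5], [[0, 0, 0], [0, 0, -0.8], 5], [[0, 0, 0], [0, 0, -0.8], 5], [[0, 0, 0], [0, 0, -0.6], 5], [[0, 0, 0], [0, 0, 0], 5]])

```text
t: 4.13
ee_pos: [0.4387, 0.2956, 0.2044]
tcp_rot: [3.136, 0.006, 2.845]
contact_force: [0.7, 1.0, -0.1]
width: 0.0081
grasp_force: 58.9
```

Request:
send_rows(steps=[[[0, 0, 0], [-0.4, -0.6, 0], 5], [[0, 0, 0], [-0.65, -0.98, 0], 5], [[0, 0, 0], [-0.65, -0.98, 0], 5], [[0, 0, 0], [-0.65, -0.98, 0], 5], [[0, 0, 0], [-0.65, -0.98, 0], 5], [[0, 0, 0], [-0.65, -0.98, 0], 5], [[0, 0, 0], [-0.65, -0.98, 0], 5], [[0, 0, 0], [-0.65, -0.98, 0], 5], [[0, 0, 0], [-0.65, -0.98, 0], 5], [[0, 0, 0], [-0.65, -0.98, 0], 5], [[0, 0, 0], [-0.65, -0.98, 0], 5], [[0, 0, 0], [-0.65, -0.98, 0], 5]])

```text
t: 5.13
ee_pos: [0.5529, -0.0998, 0.1986]
tcp_rot: [3.141, -0.001, 2.845]
contact_force: [-0.2, 0.3, -0.3]
width: 0.0081
grasp_force: 59.0
```

Request:
send_rows(steps=[[[0, 0, 0], [-0.65, -0.98, 0], 5], [[0, 0, 0], [-0.65, -0.98, 0], 5], [[0, 0, 0], [-0.3, -0.4, 0], 5], [[0, 0, -7], [0, 0, 0], 5], [[0, 0, -7], [0, 0, 0], 5], [[0, 0, -7], [0, 0, 0], 5], [[0, 0, -2], [0, 0, 0], 5], [[0, 0, 0], [0, 0, 0], 5], [[0, 0, 0], [0, 0, 0], 5]])

```text
t: 5.88
ee_pos: [0.578, -0.1795, 0.1987]
tcp_rot: [3.141, -0.001, -3.038]
contact_force: [-0.1, -0.4, 0.4]
width: 0.0079
grasp_force: 58.9
```

```bash
python3 - <<'E'
from plant import arm
from h import *
np.set_printoptions(precision=4,suppress=True)
for n in("wrist","side","scene"):
    s=arm.snapshot(n);cv2.imwrite(f"pics/{n}3.png",s["color"]);np.savez(f"pics/{n}3.npz",**s)
o=arm.get_obs();print(o["t"],o["ee_pos"],np.degrees(o["tcp_rot"]),o["qpos"],o["contact_force"],o["width"])
E
```

```text
6.0333 [ 0.5782 -0.1797  0.1991] [ 179.9817   -0.0137 -174.0461] [-0.4972  0.3021  1.5796  0.0001  1.2603 -2.172 ] [-0.3756 -0.9595 -1.1202] 0.008061475418682282
```

View pics/wrist3.png

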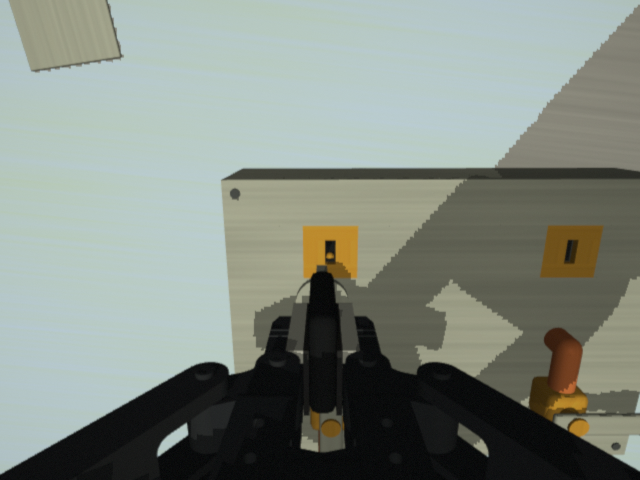

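The wrist view shows the right lock's brass square centred at (330.5,251) with its slot at (330,251). The left lock is at (571,251). The console edge is level in the image, so the yaw matches.

```bash
python3 - <<'E'
from plant import arm
from h import *
np.set_printoptions(precision=4,suppress=True)
W=load("pics/wrist3.npz");o=arm.get_obs();R,t=tool(o)
hsv=cv2.cvtColor(W["color"],cv2.COLOR_BGR2HSV)
m=(hsv[...,0]>12)&(hsv[...,0]<28)&(hsv[...,1]>150)&(hsv[...,2]>80)
P=[]
for c,st,l in blobs(m,(290,215,620,285),300):
    x=st[0]+(st[2]-1)/2;y=st[1]+(st[3]-1)/2;P.append(plane(W,x,y,.07));print(c,st,x,y,P[-1])
d=P[1]-P[0];print(np.linalg.norm(d),"tool dir deg",np.degrees(np.arctan2(*(R.T@d)[:2])))
for p in P: print("in tool mm",R.T@(p-t)*1e3)
E
python3 -c "
import cv2,numpy as np
a=cv2.imread('pics/scene3.png')[215:295,255:355];b=cv2.imread('pics/side3.png')[160:240,265:365]
f=lambda i:cv2.resize(i,(400,320),interpolation=cv2.INTER_CUBIC)
cv2.imwrite('pics/k3.png',np.clip(np.hstack([f(a),f(b)]).astype(float)*1.5,0,255).astype(np.uint8))"
```

```text
[330.5535 249.7091] [ 303  226   55   52 2437] 330.0 251.5 [ 0.5804 -0.1745  0.07  ]
[570.7975 250.7706] [ 540  226   63   51 2489] 571.0 251.0 [ 0.5648 -0.0263  0.07  ]
0.14900248640199956 tool dir deg 0.05672589713365556
in tool mm [ -2.7061   4.9177 129.0675]
in tool mm [ -2.5586 153.9201 129.1152]
```

View pics/k3.png

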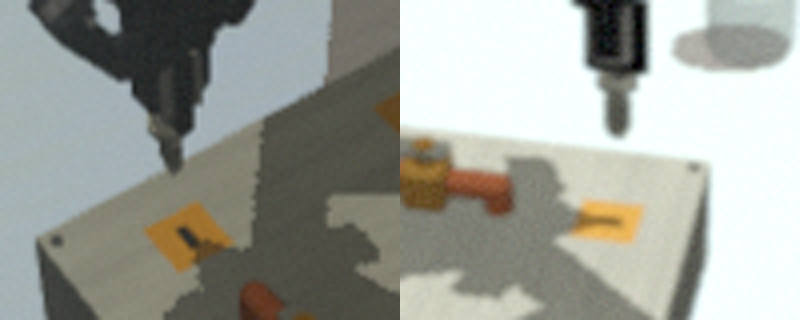

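The key hangs straight. Its tip is at crop pixels (175,172) in the scene half and (617,135) in the side half. I'll triangulate the tip and the lock with the same cameras.

```bash
python3 - <<'E'
from plant import arm
from h import *
np.set_printoptions(precision=4,suppress=True)
S=load("pics/scene3.npz");D=load("pics/side3.npz");o=arm.get_obs();R,t=tool(o)
k,e=tri(S,(298.75,258),D,(319.25,193.75));print(k,e,"tip in tool mm",R.T@(k-t)*1e3)
hs=[]
for s,c in((S,(301.5,273.7)),(D,(316.4,215.0))): print("lock in tool",R.T@(plane(s,*c,.07)-t)*1e3)
E
```

```text
[ 0.5767 -0.1808  0.1224] 0.0018645324965254088 tip in tool mm [ 1.6169 -0.9497 76.7015]
lock in tool [ -1.3893   3.9806 129.0675]
lock in tool [ -2.5177   3.2764 129.067 ]
```

Request:
send_rows(steps=[[[0, 0, 0], [-0.133, 0.157, 0.3], 5], [[0, 0, 0], [0, 0, 0.5], 5], [[0, 0, 0], [0, 0, 0.5], 5], [[0, 0, 0], [0, 0, 0.2], 5], [[0, 0, 0], [0, 0, 0.1], 5], [[0, 0, 0], [0, 0, 0.1], 5], [[0, 0, 0], [0, 0, 0.1], 5], [[0, 0, 0], [0, 0, 0.1], 5], [[0, 0, 0], [0, 0, 0], 5]])

```text
t: 6.78
ee_pos: [0.5818, -0.175, 0.1422]
tcp_rot: [-3.142, 0.0, -3.037]
contact_force: [0.5, -0.1, -0.2]
width: 0.0083
grasp_force: 58.9
```

Request:
send_rows(steps=[[[0, 0, 0], [0, 0, 0.08], 5], [[0, 0, 0], [0, 0, 0.08], 5], [[0, 0, 0], [0, 0, 0.08], 5], [[0, 0, 0], [0, 0, 0], 5], [[0, 0, 0], [0, 0, 0], 5]], newtons=100)

```text
t: 7.2
ee_pos: [0.5815, -0.1747, 0.1346]
tcp_rot: [3.141, -0.001, -3.037]
contact_force: [-0.3, 0.9, -1.8]
width: 0.0076
grasp_force: 97.3
```

Request:
send_rows(steps=[[[0, 0, 0], [0, 0, 0.08], 5], [[0, 0, 0], [0, 0, 0.08], 5], [[0, 0, 0], [0, 0, 0.08], 5], [[0, 0, 0], [0, 0, 0.08], 5], [[0, 0, 0], [0, 0, 0], 5]])

```text
t: 7.62
ee_pos: [0.5817, -0.1747, 0.1255]
tcp_rot: [3.141, -0.0, -3.037]
contact_force: [-0.5, 3.7, 3.7]
width: 0.0079
grasp_force: 98.4
```

Request:
send_rows(steps=[[[0, 0, 0], [0, 0, 0.08], 5], [[0, 0, 0], [0, 0, 0.08], 5], [[0, 0, 0], [0, 0, 0.08], 5], [[0, 0, 0], [0, 0, 0.08], 5], [[0, 0, 0], [0, 0, 0], 5]])

```text
t: 8.03
ee_pos: [0.5825, -0.1747, 0.1169]
tcp_rot: [-3.142, 0.002, -3.037]
contact_force: [-0.6, 5.0, 4.7]
width: 0.008
grasp_force: 98.3
```

Request:
send_rows(steps=[[[0, 0, 0], [0, 0, 0.06], 5], [[0, 0, 0], [0, 0, 0.06], 5], [[0, 0, 0], [0, 0, 0.04], 5], [[0, 0, 0], [0, 0, 0], 5]])

```text
t: 8.37
ee_pos: [0.5828, -0.1747, 0.1134]
tcp_rot: [-3.141, 0.002, -3.037]
contact_force: [-4.5, 6.9, 16.0]
width: 0.0078
grasp_force: 100.3
```

Request:
send_rows(steps=[[[0, 0, 0], [0, 0, 0.05], 5], [[0, 0, 0], [0, 0, 0.03], 5], [[0, 0, 0], [0, 0, 0], 5], [[0, 0, 0], [0, 0, 0], 5]])

```text
t: 8.7
ee_pos: [0.583, -0.1747, 0.1134]
tcp_rot: [-3.141, 0.002, -3.036]
contact_force: [-10.3, 10.3, 30.8]
width: 0.0079
grasp_force: 102.7
```

```bash
python3 - <<'E'
from plant import arm
import cv2,numpy as np
o=arm.get_obs();print(o["ee_pos"],o["contact_force"],o["wrist_torque"])
a=arm.snapshot("scene")["color"][215:295,255:355];b=arm.snapshot("side")["color"][160:240,265:365]
f=lambda i:cv2.resize(i,(400,320),interpolation=cv2.INTER_CUBIC)
cv2.imwrite('pics/k4.png',np.clip(np.hstack([f(a),f(b)]).astype(float)*1.5,0,255).astype(np.uint8))
E
```

```text
[ 0.58297852 -0.17471569  0.11335956] [-10.27695056  10.28915274  30.75673566] [ 1.88657636  2.07931794 -0.0674437 ]
```

View pics/k4.png

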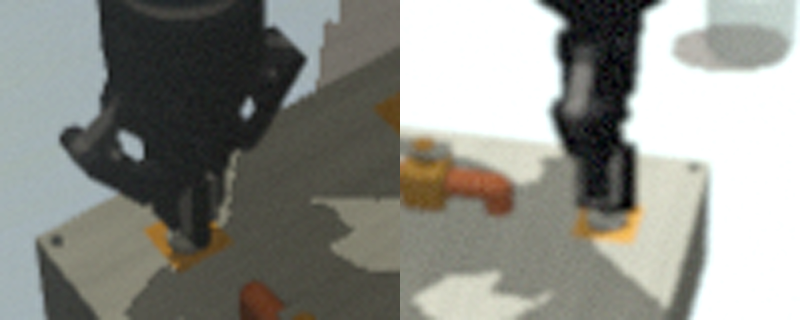

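The collar sits on the brass square in both halves, and the key hit a hard stop exactly at the computed home height (TCP 0.1134). I'll ease the side load and turn gently about the key's own axis.

Request:
send_rows(steps=[[[0, 0, 0], [0.04, 0.04, -0.03], 5], [[0, 0, 0], [0, 0, 0], 5], [[0, 0, 4], [0, -0.006, 0], 5], [[0, 0, 4], [0, -0.006, 0], 5], [[0, 0, 4], [0, -0.006, 0], 5], [[0, 0, 4], [0, -0.006, 0], 5], [[0, 0, 4], [0, -0.006, 0], 5], [[0, 0, 0], [0, 0, 0], 5]])

```text
t: 9.47
ee_pos: [0.5826, -0.1755, 0.1134]
tcp_rot: [-3.141, 0.005, 2.894]
contact_force: [-2.2, 5.3, 20.1]
width: 0.0079
grasp_force: 100.8
```

```bash
cat > st.py <<'E'
from plant import arm
import numpy as np
np.set_printoptions(precision=4,suppress=True)
o=arm.get_obs();print(o["t"],o["ee_pos"],np.degrees(o["tcp_rot"]),o["contact_force"],o["wrist_torque"],o["width"],o["qpos"])
E
python3 st.py
```

```text
9.4667 [ 0.5826 -0.1755  0.1134] [-179.9472    0.3102  165.8094] [-2.2429  5.2786 20.087 ] [ 1.1504  0.7671 -0.0551] 0.00790289684746919 [-0.4876  0.4096  1.6284  0.0004  1.0981 -1.811 ]
```

Request:
send_rows(steps=[[[0, 0, 5], [0, -0.006, 0], 5], [[0, 0, 5], [0, -0.006, 0], 5], [[0, 0, 5], [0, -0.006, 0], 5], [[0, 0, 5], [0, -0.006, 0], 5], [[0, 0, 5], [0, -0.006, 0], 5], [[0, 0, 5], [0, -0.006, 0], 5], [[0, 0, 5], [0, -0.006, 0], 5], [[0, 0, 5], [0, -0.006, 0], 5], [[0, 0, 0], [0, 0, 0], 5]])

```text
t: 10.22
ee_pos: [0.582, -0.1767, 0.1134]
tcp_rot: [3.139, 0.005, 2.195]
contact_force: [-2.4, 5.4, 20.4]
width: 0.0077
grasp_force: 100.7
```

```bash
python3 st.py
```

```text
10.2167 [ 0.582  -0.1767  0.1134] [179.8329   0.2832 125.7615] [-2.4012  5.4051 20.3882] [1.185  0.5204 0.0001] 0.007708006676746953 [-0.4899  0.4089  1.6294  0.0005  1.0976 -1.1143]
```

Request:
send_rows(steps=[[[0, 0, 5], [0, -0.006, 0], 5], [[0, 0, 5], [0, -0.006, 0], 5], [[0, 0, 5], [0, -0.006, 0], 5], [[0, 0, 5], [0, -0.006, 0], 5], [[0, 0, 5], [0, -0.006, 0], 5], [[0, 0, 5], [0, -0.006, 0], 5], [[0, 0, 3], [0, -0.004, 0], 5], [[0, 0, 3], [0, -0.004, 0], 5], [[0, 0, 0], [0, 0, 0], 5]])

```text
t: 10.97
ee_pos: [0.5805, -0.1774, 0.1134]
tcp_rot: [3.137, 0.003, 1.569]
contact_force: [-4.7, 4.1, 20.0]
width: 0.0078
grasp_force: 100.7
```

```bash
python3 st.py
```

```text
10.9667 [ 0.5805 -0.1774  0.1134] [179.7392   0.1505  89.8769] [-4.7022  4.1385 19.954 ] [0.9711 0.8403 0.0893] 0.007785569910404063 [-0.4918  0.4069  1.6324 -0.0002  1.0971 -0.4896]
```

Turned 96° so far. I'll carry on gently to the stop.

Request:
send_rows(steps=[[[0, 0, 2], [0, -0.002, 0], 5], [[0, 0, 2], [0, -0.002, 0], 5], [[0, 0, 2], [0, -0.002, 0], 5], [[0, 0, 0], [0, 0, 0], 5]])

```text
t: 11.3
ee_pos: [0.5802, -0.1774, 0.1134]
tcp_rot: [3.137, 0.002, 1.465]
contact_force: [-4.8, 3.4, 20.6]
width: 0.0077
grasp_force: 100.7
```

```bash
python3 st.py
```

```text
11.3 [ 0.5802 -0.1774  0.1134] [179.7339   0.1273  83.9349] [-4.7539  3.398  20.5904] [0.9609 0.8432 0.093 ] 0.007680658808068715 [-0.492   0.4065  1.6329 -0.0003  1.0971 -0.386 ]
```

Request:
send_rows(steps=[[[0, 0, 2], [0, -0.002, 0], 5], [[0, 0, 0], [0, 0, 0], 5], [[0, 0, 0], [0, 0, 0], 5]])

```text
t: 11.55
ee_pos: [0.5801, -0.1774, 0.1134]
tcp_rot: [3.137, 0.002, 1.432]
contact_force: [-5.7, 3.7, 21.8]
width: 0.0075
grasp_force: 100.7
```

```bash
python3 st.py
```

```text
11.55 [ 0.5801 -0.1774  0.1134] [179.7349   0.119   82.0279] [-5.714   3.7049 21.7597] [0.8803 0.9624 0.1401] 0.007506221973941588 [-0.492   0.4064  1.633  -0.0004  1.0972 -0.3527]
```

Request:
send_rows(steps=[[[0, 0, 1.5], [0, -0.001, 0], 5], [[0, 0, 0], [0, 0, 0], 5], [[0, 0, 0], [0, 0, 0], 5], [[0, 0, 0], [0, 0, 0], 5]])

```text
t: 11.88
ee_pos: [0.5801, -0.1774, 0.1134]
tcp_rot: [3.137, 0.002, 1.406]
contact_force: [-4.2, 4.2, 20.9]
width: 0.0076
grasp_force: 100.8
```

```bash
python3 st.py; python3 - <<'E'
from plant import arm
import cv2,numpy as np
s=arm.snapshot("wrist")["color"]
cv2.imwrite('pics/w5.png',s)
E
```

```text
11.8833 [ 0.5801 -0.1774  0.1134] [179.7331   0.1161  80.5451] [-4.1605  4.2347 20.8856] [0.9218 0.9146 0.2158] 0.007559074613567261 [-0.4921  0.4063  1.6331 -0.0005  1.0972 -0.3269]
```

View pics/w5.png

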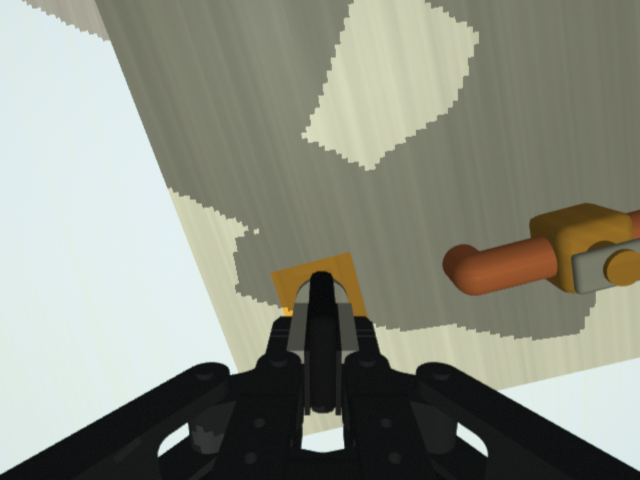

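The key is home at (322,290) on the brass square and turned with the gripper. The torque rose from 0.09 to 0.22 N m at the stop, and the grip holds. I'm handing in.

```bash
python3 -c "
from plant import arm
print(arm.hand_in())"
```

```text
the job is handed in; nothing more can be done
None
```

I put the key fully home in the right-hand switch, the one in line with the open cock, turned it clockwise to its stop, and handed the job in at about 12 s with the key still gripped and held against its spring; the judge gave no verdict back. The arm went nowhere near the left switch, bowl, jar or spatula. A pink look-alike beside the stand fell over early on, apparently by itself.

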